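# Set the leaning inspection pane on its yellow angle strip

## Robot

A 7-joint arm with a two-finger parallel gripper is mounted at the origin on the work surface. World frame = base frame: x ahead of the robot, y to its left, z up, the work surface at z = 0. Lengths are in m, angles in rad, forces in N, time in s.
With the tool pointing down it reaches from about 0.425 to 0.875 m from the base axis. Payload 8.4 kg.
Tool frame: the origin (TCP) lies at the centre of the arm's flange, where the gripper is bolted on; the fingertips stand 173 mm ahead of it and the grasp point (between the pads) lies 155 mm ahead of it (ctrl.pinch_z is the distance from the TCP to the grasp point, in m); z points along the fingers, y is the line along which they close (so a half turn about z gives the same grasp; the last joint's range is limited). The gripper opens to 85 mm and grips with 20 to 120 N. Pads are 22 mm wide; open, the fingers measure 114 mm over their backs; the gripper's body (76 mm by 85 mm) begins 54 mm behind the grasp point. The pads swing forward as they close: fully open they stand 13 mm farther back than shut.
Start: joints at [-1.424, 0.333, 0.04, 1.465, -0.013, 1.343, -0.059], TCP at [0.158, 0.63, 0.405] pointing down, gripper open.
Joint ranges: [-2.58, 2.58], [-0.38, 2.09], [-1.3, 1.39], [0.25, 2.4], [-1.5, 4.64], [0.08, 2.09], [-2.65, 2.65]. Speed limits (rad/s): [2.22, 2.22, 2.79, 2.79, 3.14, 3.14, 3.14].

## Interface

Orientations are given as a rotation vector (axis times angle).
In Python, from workcell import ctrl gives the robot as it stands.
- The arm moves only by the tool servo_tool, never from a script. Its argument "motion" is a list that holds one entry, the list of rows, each a list of 6 numbers: the shift along the world's x, y, z in m, then the turn, a rotation vector about the world's x, y, z in units of 5 degrees (1.0 is 5 degrees). A call has 1 to 8 rows; each row is the pose to reach, as a shift and turn from the pose commanded when the call began; what a row does not reach only later rows make up. A row lasts 1/10 s, in which the tool goes at most 50 mm and 8.59 degrees, less where a joint would pass 70% of its speed; a pose out of reach is approached as far as the arm can. A call with a gripper value outside its range is refused whole. "fingers" is the closure, from 0 (fully open) to 1 (shut), set as the call begins (left out, the last holds). The fingers move at their own pace and stop on an object; the grip force is fixed at half the most. Time passes only in rows, so rows that repeat a pose let the fingers close. It gives the time, the measured TCP pose, the force, the opening and the grip force at its end, in the units of the state.
- ctrl.sense(): the state, without advancing time (a new reading comes with each control period).
- ctrl.get_image(name): name is "side" or "top"; returns a dict with "color" (400x640x3 uint8, red, green, blue), "range_z" (400x640 float32, m along the optical axis (not along the pixel's ray), 0 where there is no reading), "fx", "fy", "cx", "cy" (pixels), "dist" ([k1, k2, p1, p2, k3] as OpenCV has them; the pictures are not rectified), "cam_to_world" (4x4, takes a point from camera to world coordinates). Camera axes: x right, y up, looking along -z (the intrinsics and any distortion apply to the point x, -y, -z); pixel columns grow to the right and rows downward; lengths in m; the calibration is good to about 2 mm. A picture is of the moment at which its call begins.
- ctrl.job_done(): hands the job in; it is judged then, once.
The state is a dict: "time_s": time; "joint_pos": joint angles; "joint_velocities": joint speeds; "tau": joint torques, N m; "tool_pos": TCP position; "tool_rot": TCP orientation; "force": force on the tool from outside, world axes, zero at the start; "moment": the same for the moment, N m; "opening": finger opening in m; "grip_force": force on a finger pad.
Only numpy, scipy, OpenCV 4.12 (cv2) and the standard library are available. Lean on these libraries where they do the work, as an engineer would, in place of code of your own. Each camera call takes 0.05 s, during which the arm holds its last target. There are 200 camera calls.

## Task

The framed glass inspection pane has slumped too low against the cross bar of its rest. Slide its rubber foot bar in along the baseboard, never lifting the foot off the board, until the whole foot bar stands squarely on the yellow strip (not the white one), so that the pane leans on the cross bar at the angle that strip sets, and leave it standing there by itself. Do not disturb the two steel rings and the gauge beside it.

Things in the scene. Friction and masses are not known exactly. Their poses are not given: they have to be found in the camera images.
- rest: The fixed rest: a flat baseboard 290 mm (its x) by 300 mm (its y), aluminium with a grey rubber top 10 mm above the bench, with two blue posts (12 mm wide, 132 mm high, at x = +85, y = +-125 mm) holding a steel cross bar. Origin: centre of the board's underside, on the bench; z up. Its +x points away from the robot (turned at most 0.3 rad)
- cross_bar (a point): Middle of the steel cross bar's axis, 120 mm above the bench: a round bar 16 mm thick along the rest's y, between the posts. The pane's back slides over it
- pane: The loose pane, 0.25 to 0.47 kg: aluminium frame 180 mm wide, 12 mm thick, with greenish glass, on a round black rubber foot bar 20 mm thick, 180 mm long. Origin: middle of the foot bar's axis, 10 mm above the board. y along the foot bar, z up the pane, front face to -x. Starts leaning away from the robot over the cross bar, z 49 degrees from vertical, foot parallel to the cross bar
- pane_top (a point): Middle of the pane's top edge, 190 mm up the pane from the foot-bar axis
- foot_left (a point): End of the foot-bar axis on the pane's +y side, 90 mm from the middle, at the start 135 mm (level) in front of the cross bar's axis. Friction holds the foot wherever it is left; a level push of 5 to 20 N towards the cross bar slides it in and the pane stands up steeper (to about 66 degrees from level on the inner strip)
- foot_right (a point): The other end of the foot-bar axis, on the pane's -y side, 90 mm from the middle
- yellow_strip: Yellow strip painted across the baseboard, parallel to the cross bar: 22 mm wide (its x, along the rest's +x), 294 mm long (its y), flat. Origin: its centre, on the board's top. It is either the outer strip (centre 91 to 101 mm in front of the cross bar's axis) or the inner one (55 to 65 mm); the white strip is the other
- white_strip: The white strip, same size, same axes, not to be used
- ring_a: Loose machined steel ring lying flat beside the rest, 110 mm outside, 86 mm inside, 14 mm high; origin at the centre of its underside. Leave alone
- ring_b: A second such ring, on the other side of the rest. Leave alone
- gauge: Loose bore gauge standing upright beside the rest, round, 52 mm foot, 172 mm tall; origin at the centre of its underside. Leave alone
There are look-alikes about, which are no part of the job. What is shaped like the pane but brown or red is not meant.

How it is judged:
By the outcome, as a careful person would: the job done as asked, in the order asked, and still so for the second after the job is handed in, with the robot touching nothing.
It also fails if it takes over 38 s, if anything falls off the work surface, if the arm or the gripper's body presses on something with over 40 N, if the wrist force passes 120 N, or if a joint passes its speed limit or range.

## Working session

There is one attempt and no reset: what is moved stays moved. The work goes in short steps, Python scripts to look and compute and a tool call to move; the robot and the scene stay as the last step left them, time stands still between calls to the robot, and variables do not carry over. Pictures are saved under pics/ and viewed, at most 10 in all, crops included, and the job is handed in when it is done.

Besides the shell and the picture viewer there is one more tool, called after "Emit:" as name(argument=value, ...), one argument or row to a line, values as JSON. servo_tool: Moves the arm, as the interface text tells. Its arguments: {"type":"object","properties":{"motion":{"type":"array"},"fingers":{"type":"number"}},"required":["motion"]}

```bash
mkdir -p pics; cat > h.py <<'E'
import numpy as np, cv2
from workcell import ctrl
def grab(n):
    im=ctrl.get_image(n); np.savez('%s.npz'%n,**{k:np.array(v) for k,v in im.items()}); return im
def load(n): return dict(np.load('%s.npz'%n))
def world(im,u,v,z=None):
    """pixel->world; using range (z None) or intersect with plane z"""
    K=np.array([[im['fx'],0,im['cx']],[0,im['fy'],im['cy']],[0,0,1.]],float)
    p=cv2.undistortPoints(np.array([[[u,v]]],float),K,np.array(im['dist'],float))[0,0]
    d=np.array([p[0],-p[1],-1.]); T=np.array(im['cam_to_world']); R,t=T[:3,:3],T[:3,3]
    w=R@d
    s=im['range_z'][int(round(v)),int(round(u))] if z is None else (z-t[2])/w[2]
    return t+s*w
E
python3 - <<'E'
from h import *
for n in('side','top'):
    im=grab(n); cv2.imwrite('pics/%s0.png'%n,im['color'][:,:,::-1]); print(n,np.round(im['cam_to_world'],3).tolist(),im['fx'])
s=ctrl.sense();print(s)
E
```

```text
side [[-0.992, 0.069, -0.108, 0.337], [-0.128, -0.499, 0.857, 0.95], [0.006, 0.864, 0.503, 0.612], [0.0, 0.0, 0.0, 1.0]] 365.4743422509651
top [[0.006, 0.998, -0.069, 0.4], [-1.0, 0.006, 0.0, 0.096], [0.0, 0.069, 0.998, 1.223], [0.0, 0.0, 0.0, 1.0]] 406.13960976309187
{'time_s': 0.1, 'joint_pos': array([-1.42421405,  0.33386464,  0.03991279,  1.46615094, -0.01336164,
        1.34331298, -0.05849708]), 'joint_velocities': array([ 4.69883394e-04, -4.11061959e-04,  2.64681870e-05, -2.50711509e-03,
        8.21652256e-04,  3.09449633e-04,  1.58309183e-03]), 'tau': array([ 5.86728245e-03, -6.60017824e+01,  1.37166649e+00, -4.06474864e+01,
        1.71712821e-02,  8.83268367e-03, -4.96601979e-05]), 'tool_pos': array([0.15815428, 0.63031365, 0.40391042]), 'tool_rot': array([-3.85162668e-01, -3.11786001e+00,  2.30971885e-03]), 'force': array([ 0.17060825, -0.17714135, -1.10649862]), 'moment': array([-0.01441318, -0.0161917 , -0.0236202 ]), 'grip_force': 0.0, 'opening': 0.08577642255094407}
```

View pics/side0.png

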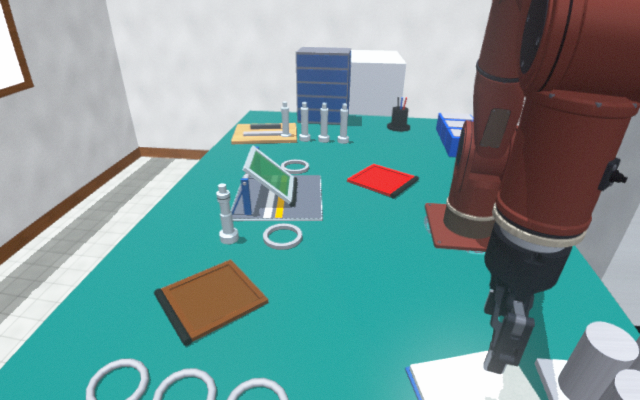

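View pics/top0.png

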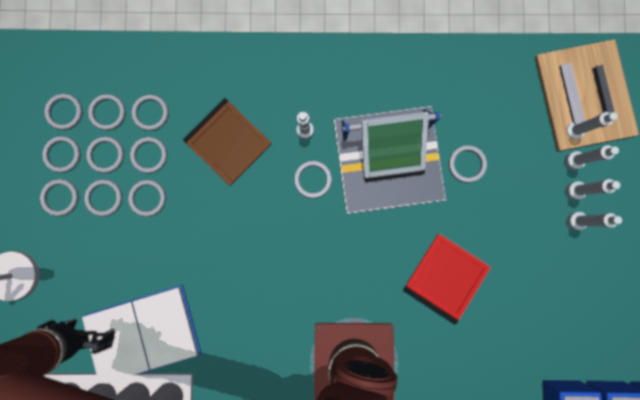

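The side view shows the rest near (280,195), with the pane leaning away from the robot. The yellow strip is the outer one, at about (281,205), and the white is the inner, at about (268,205). The top view shows the rest at about (390,160), rings at (313,179) and (468,163), and the gauge at (305,128). I'll enlarge the top view.

```bash
python3 - <<'E'
from h import *
im=load('top')
c=im['color'][90:225,280:500,::-1]
cv2.imwrite('pics/topc.png',cv2.resize(c,None,fx=3.6,fy=3.6,interpolation=cv2.INTER_CUBIC))
im=load('side')
c=im['color'][135:255,200:345,::-1]
cv2.imwrite('pics/sidec.png',cv2.resize(c,None,fx=4.8,fy=4.8,interpolation=cv2.INTER_CUBIC))
E
```

```text
(no output)
```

View pics/topc.png

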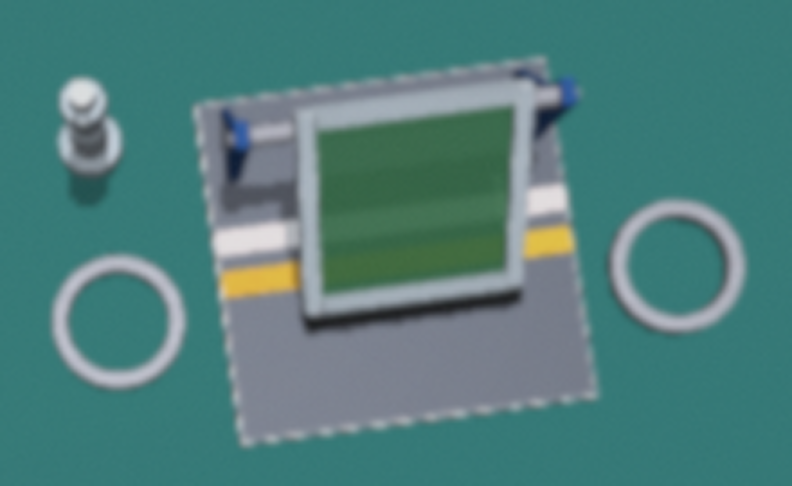

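View pics/sidec.png

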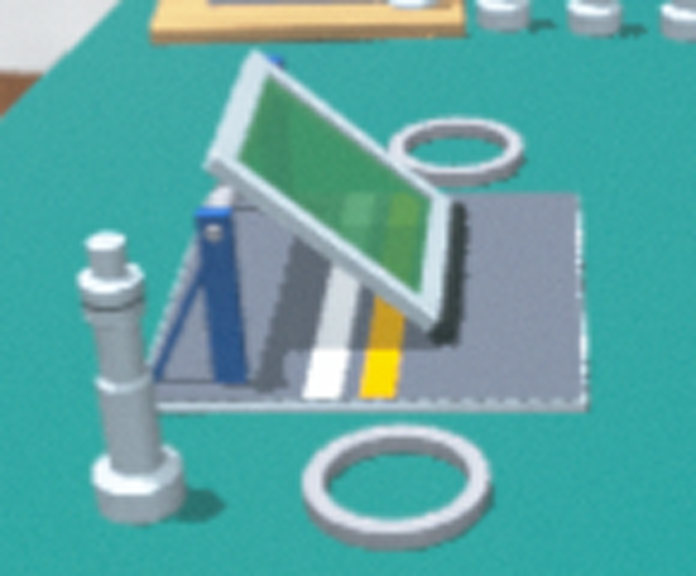

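```bash
cat > geo.py <<'E'
from h import *
im=load('top')
def P(x,y,z): return world(im,280+(x+.5)/3.6-.5,90+(y+.5)/3.6-.5,z)
c=[P(*q,.010) for q in((195,105),(545,60),(597,397),(243,443))]
O=np.mean(c,0)[:2]
ex=((c[0]+c[1])-(c[2]+c[3]))[:2]; ex/=np.linalg.norm(ex)
ey=((c[0]+c[3])-(c[1]+c[2]))[:2]; ey/=np.linalg.norm(ey)
def R(p): d=p[:2]-O; return np.round([d@ex*1e3,d@ey*1e3],1)
E
python3 - <<'E'
from geo import *
print('board',np.round(c,4).tolist(),'O',O,'yaw ex',np.degrees(np.arctan2(ex[1],ex[0])),'ey',np.degrees(np.arctan2(ey[1],ey[0]))-90)
for n,q in dict(yl=(222,285,.01),yr=(573,240,.01),wl=(215,242,.01),wr=(566,199,.01),pl=(240,133,.132),pr=(568,95,.132),barl=(270,132,.128),barr=(547,97,.128),footl=(308,328,.016),footr=(520,297,.016),topl=(300,113,.14),topr=(533,83,.14),ga=(90,140,0.0),ringL=(119,321,.014),ringR=(677,265,.014)).items():
    p=P(*q); print(n,np.round(p,4),R(p))
# color-based edges from the side cam: yellow centroid pts
for n in('side','top'):
    im=load(n); hsv=cv2.cvtColor(im['color'],cv2.COLOR_RGB2HSV)
    reg=np.zeros(hsv.shape[:2],bool)
    if n=='side': reg[170:222,232:325]=1
    else: reg[100:215,330:450]=1
    m=(hsv[...,0]>18)&(hsv[...,0]<32)&(hsv[...,1]>140)&reg
    pts=np.array([world(im,u,v,.01)[:2] for v,u in np.argwhere(m)]); q=np.array([R(p) for p in pts])
    for s in(1,-1):
        k=q[q[:,1]*s>90]
        if len(k): print(n,'yellow',s,len(k),k.mean(0),k.min(0),k.max(0))
    # black rubber
    m=(im['color'].max(2)<50)&reg
    q=np.array([R(world(im,u,v,.012)) for v,u in np.argwhere(m)])
    if len(q):
        for a in range(-100,100,25):
            k=q[(q[:,1]>a)&(q[:,1]<a+25)&(q[:,0]<0)]
            if len(k): print(n,'black',a,len(k),k.mean(0),k.min(0),k.max(0))
    # depth of the pane via range
    if n=='top':
        for xy in((310,200),(420,300),(525,200),(420,108)): print('pane',np.round(world(im,280+xy[0]/3.6,90+xy[1]/3.6),4))
E
```

```text
board [[0.7218, 0.0608, 0.01], [0.7618, -0.2342, 0.01], [0.4773, -0.274, 0.01], [0.4372, 0.0198, 0.01]] O [ 0.59952188 -0.10691243] yaw ex 8.074064454258998 ey 7.745955769028072
yl [0.5692 0.0376 0.01  ] [ -9.8 147.3]
yr [ 0.6088 -0.2559  0.01  ] [ -11.8 -148.8]
wl [0.6054 0.0435 0.01  ] [ 26.9 148.3]
wr [ 0.6434 -0.2505  0.01  ] [  23.3 -148.2]
pl [0.6681 0.0302 0.132 ] [ 87.1 126.6]
pr [ 0.6985 -0.2181  0.132 ] [  82.4 -123.5]
barl [0.6699 0.0071 0.128 ] [ 85.7 103.5]
barr [ 0.698  -0.2033  0.128 ] [  84.  -108.8]
footl [ 0.5328 -0.0336  0.016 ] [-55.8  81.6]
footr [ 0.5597 -0.2096  0.016 ] [-53.8 -96.4]
topl [ 0.6816 -0.0144  0.14  ] [94.3 80.6]
topr [ 0.7054 -0.1896  0.14  ] [ 93.2 -96.2]
ga [0.6937 0.1494 0.    ] [129.3 241.3]
ringL [0.5379 0.1233 0.014 ] [-28.6 236.5]
ringR [ 0.5875 -0.3407  0.014 ] [ -44.7 -230.1]
side yellow 1 70 [ -8.48571429 117.08714286] [-19.4  90.3] [  2.2 143.3]
top yellow 1 105 [ -9.87809524 116.91714286] [-18.7  90.3] [ -1.  144.5]
top yellow -1 64 [ -10.38125   -127.8984375] [ -18.9 -144.1] [  -1.3 -112. ]
top black -100 9 [-52.93333333 -84.16666667] [-54.8 -91.3] [-51.  -76.1]
top black -75 13 [-53.00769231 -63.02307692] [-55.3 -73.1] [-50.7 -51.9]
top black -50 13 [-52.79230769 -38.82307692] [-55.1 -48.9] [-50.5 -27.7]
top black -25 15 [-53.         -13.69333333] [-55.3 -24.7] [-50.7  -0.1]
top black 0 14 [-52.82857143  12.80714286] [-55.2   2.5] [-50.4  24.1]
top black 25 13 [-52.76153846  37.10769231] [-54.9  26.7] [-50.6  48.3]
top black 50 14 [-52.7         61.68571429] [-55.1  50.9] [-50.3  72.5]
top black 75 4 [-52.2   76.75] [-53.9  75.1] [-50.5  78.4]
pane [ 0.6223 -0.0271  0.1009]
pane [ 0.5536 -0.1247  0.032 ]
pane [ 0.6414 -0.2174  0.0095]
pane [ 0.6834 -0.1045  0.1456]
```

Emit:
servo_tool(
  motion=[
    [[0.03,-0.03,0,0,0,-1.5],[0.06,-0.06,0,0,0,-3],[0.1,-0.095,0,0,0,-4.5],[0.135,-0.13,0,0,0,-6],[0.17,-0.16,0,0,0,-7.5],[0.2,-0.195,0,0,0,-9],[0.235,-0.225,0,0,0,-10.5],[0.262,-0.25,0,0,0,-12]],
  ],
)

```text
time_s: 0.9
tool_pos: [0.422, 0.378, 0.4047]
tool_rot: [1.901, 2.5, -0.0]
force: [1.3, 0.2, 0.2]
opening: 0.0853
grip_force: 0.0
```

Emit:
servo_tool(
  motion=[
    [[0.015,-0.045,0,0,0,-1.5],[0.03,-0.09,0,0,0,-3],[0.045,-0.135,0,0,0,-4.5],[0.06,-0.18,0,0,0,-6],[0.075,-0.22,0,0,0,-7.5],[0.09,-0.265,0,0,0,-9],[0.105,-0.31,0,0,0,-10.5],[0.12,-0.35,0,0,0,-12]],
  ],
)

```text
time_s: 1.7
tool_pos: [0.5402, 0.0279, 0.4048]
tool_rot: [-2.896, -1.216, -0.0]
force: [0.6, -0.6, 0.9]
opening: 0.085
grip_force: 0.0
```

```bash
cat > st.py <<'E'
from geo import *
from scipy.spatial.transform import Rotation as Rt
s=ctrl.sense(); M=Rt.from_rotvec(s['tool_rot']).as_matrix()
print('t',s['time_s'],'p',np.round(s['tool_pos'],4),'rest',R(s['tool_pos']),'ydir',np.degrees(np.arctan2(M[1,1],M[0,1])),'z',np.round(M[:,2],3),'F',np.round(s['force'],1),'open',s['opening'],'q',np.round(s['joint_pos'],2))
E
python3 st.py
```

```text
t 1.7 p [0.5402 0.0279 0.4048] rest [-39.8 141.6] ydir -44.43580105930144 z [ 0.  0. -1.] F [ 0.6 -0.6  0.9] open 0.08496534996306095 q [-0.78  0.12  0.71  1.76 -0.08  1.29 -0.83]
```

Emit:
servo_tool(
  motion=[
    [[-0.006,-0.03,0,0,0,-1.5],[-0.012,-0.06,-0.01,0,0,-3],[-0.018,-0.09,-0.03,0,0,-4.5],[-0.025,-0.12,-0.06,0,0,-6],[-0.032,-0.155,-0.09,0,0,-7.5],[-0.032,-0.155,-0.13,0,0,-7.53],[-0.032,-0.155,-0.16,0,0,-7.53],[-0.032,-0.155,-0.18,0,0,-7.53]],
  ],
)

```text
time_s: 2.5
tool_pos: [0.5071, -0.1246, 0.2223]
tool_rot: [-3.133, -0.225, 0.005]
force: [0.5, 0.0, 0.9]
opening: 0.0855
grip_force: 0.0
```

```bash
python3 st.py; python3 - <<'E'
from h import *
im=grab('side'); cv2.imwrite('pics/side1.png',cv2.resize(im['color'][120:240,200:360,::-1],None,fx=4.8,fy=4.8,interpolation=cv2.INTER_CUBIC))
E
```

```text
t 2.5 p [ 0.5071 -0.1246  0.2223] rest [-94.   -5.1] ydir -81.77931362254346 z [-0.003 -0.    -1.   ] F [0.5 0.  0.9] open 0.08545747478341224 q [-0.54  0.33  0.81  2.   -0.3   0.93 -1.01]
```

View pics/side1.png

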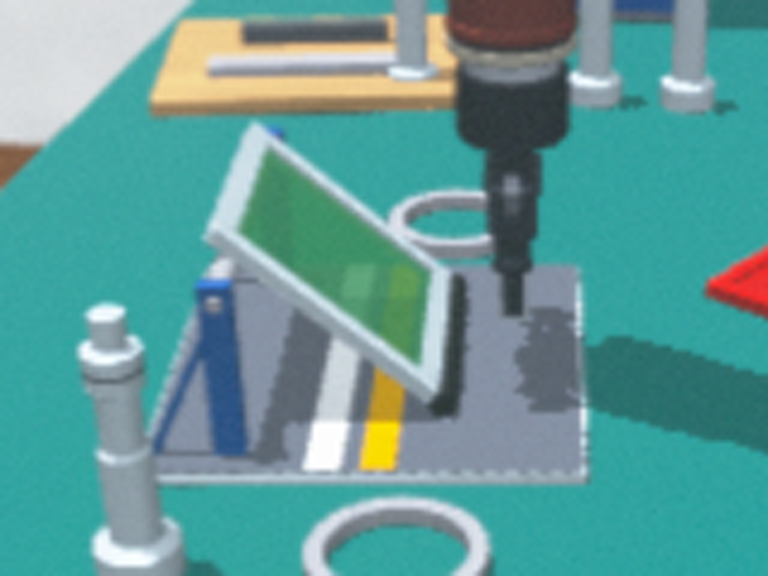

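The gripper hangs in front of the foot, with its fingertip at about (513,315), and the pane hasn't moved. Next I descend and feel for the board.

Emit:
servo_tool(
  motion=[
    [[0,-0.002,-0.02,0,0,-0.07],[0,-0.002,-0.03,0,0,-0.07],[0,-0.002,-0.033,0,0,-0.07],[0,-0.002,-0.033,0,0,-0.07]],
  ],
)

```text
time_s: 2.95
tool_pos: [0.5082, -0.1265, 0.192]
tool_rot: [-3.134, -0.217, 0.0]
force: [-0.1, 0.5, 0.3]
opening: 0.0857
grip_force: 0.0
```

Emit:
servo_tool(
  motion=[
    [[0,0,-0.002,0,0,0],[0,0,-0.004,0,0,0],[0,0,-0.004,0,0,0]],
  ],
)

```text
time_s: 3.25
tool_pos: [0.5083, -0.1264, 0.1879]
tool_rot: [-3.134, -0.217, -0.001]
force: [0.6, 0.7, -0.3]
opening: 0.0851
grip_force: 0.0
```

```bash
python3 st.py
```

```text
t 3.25 p [ 0.5083 -0.1264  0.1879] rest [-93.1  -7. ] ydir -82.06801969170813 z [ 0.  0. -1.] F [ 0.6  0.7 -0.3] open 0.085070387622166 q [-0.5   0.39  0.78  2.02 -0.36  0.87 -0.96]
```

Emit:
servo_tool(
  motion=[
    [[0,0,-0.002,0,0,0],[0,0,-0.003,0,0,0],[0,0,-0.003,0,0,0]],
  ],
)

```text
time_s: 3.55
tool_pos: [0.5081, -0.1265, 0.1846]
tool_rot: [-3.134, -0.217, 0.0]
force: [0.2, 0.6, 0.4]
opening: 0.0854
grip_force: 0.0
```

Emit:
servo_tool(
  motion=[
    [[0,0,-0.002,0,0,0],[0,0,-0.003,0,0,0],[0,0,-0.003,0,0,0]],
  ],
)

```text
time_s: 3.85
tool_pos: [0.5081, -0.1266, 0.1815]
tool_rot: [-3.134, -0.217, 0.0]
force: [0.5, -0.5, -0.7]
opening: 0.0851
grip_force: 0.0
```

Emit:
servo_tool(
  motion=[
    [[0,0,-0.001,0,0,0],[0,0,-0.002,0,0,0],[0,0,-0.002,0,0,0]],
  ],
)

```text
time_s: 4.15
tool_pos: [0.5081, -0.1266, 0.1796]
tool_rot: [-3.134, -0.217, 0.0]
force: [-0.2, -0.2, 0.5]
opening: 0.0851
grip_force: 0.0
```

Emit:
servo_tool(
  motion=[
    [[0,0,-0.002,0,0,0],[0,0,-0.004,0,0,0],[0,0,-0.004,0,0,0]],
  ],
)

```text
time_s: 4.45
tool_pos: [0.508, -0.1265, 0.1754]
tool_rot: [-3.134, -0.217, 0.001]
force: [-0.1, -0.4, -0.1]
opening: 0.0853
grip_force: 0.0
```

Emit:
servo_tool(
  motion=[
    [[0,0,-0.001,0,0,0],[0,0,-0.002,0,0,0],[0,0,-0.002,0,0,0]],
  ],
)

```text
time_s: 4.75
tool_pos: [0.5081, -0.1266, 0.1736]
tool_rot: [-3.134, -0.217, 0.0]
force: [0.2, 0.1, 0.3]
opening: 0.0855
grip_force: 0.0
```

Emit:
servo_tool(
  motion=[
    [[0.006,0.0008,0,0,0,0],[0.0119,0.0016,0,0,0,0],[0.0158,0.0022,0,0,0,0],[0.0178,0.0025,0,0,0,0],[0.0178,0.0025,0,0,0,0]],
  ],
)

```text
time_s: 5.25
tool_pos: [0.5263, -0.124, 0.1737]
tool_rot: [3.134, 0.217, -0.0]
force: [0.1, -0.2, -0.7]
opening: 0.0852
grip_force: 0.0
```

Emit:
servo_tool(
  motion=[
    [[0.001,0.0001,0,0,0,0],[0.002,0.0003,0,0,0,0],[0.002,0.0003,0,0,0,0]],
  ],
)

```text
time_s: 5.55
tool_pos: [0.528, -0.1237, 0.1737]
tool_rot: [-3.134, -0.217, -0.0]
force: [1.0, -0.1, -0.5]
opening: 0.0853
grip_force: 0.0
```

Emit:
servo_tool(
  motion=[
    [[0.001,0.0001,0,0,0,0],[0.002,0.0003,0,0,0,0],[0.002,0.0003,0,0,0,0]],
  ],
)

```text
time_s: 5.85
tool_pos: [0.5301, -0.1234, 0.1737]
tool_rot: [-3.134, -0.217, -0.0]
force: [-0.5, 0.1, 0.4]
opening: 0.0851
grip_force: 0.0
```

Emit:
servo_tool(
  motion=[
    [[0.001,0.0001,0,0,0,0],[0.002,0.0003,0,0,0,0],[0.002,0.0003,0,0,0,0]],
  ],
)

```text
time_s: 6.15
tool_pos: [0.5321, -0.1231, 0.1737]
tool_rot: [-3.134, -0.217, -0.0]
force: [-0.5, -0.5, -0.4]
opening: 0.0852
grip_force: 0.0
```

Emit:
servo_tool(
  motion=[
    [[0.001,0.0001,0,0,0,0],[0.002,0.0003,0,0,0,0],[0.003,0.0004,0,0,0,0]],
  ],
)

```text
time_s: 6.45
tool_pos: [0.5339, -0.1231, 0.1734]
tool_rot: [-3.133, -0.216, 0.005]
force: [-7.4, -1.0, 5.9]
opening: 0.0857
grip_force: 3.6
```

Emit:
servo_tool(
  motion=[
    [[0.001,0.0001,0,0,0,0],[0.002,0.0003,0,0,0,0],[0.003,0.0004,0,0,0,0]],
  ],
)

```text
time_s: 6.75
tool_pos: [0.537, -0.1227, 0.1734]
tool_rot: [-3.134, -0.216, 0.004]
force: [-5.1, -0.3, 2.2]
opening: 0.0852
grip_force: 2.7
```

Emit:
servo_tool(
  motion=[
    [[0.002,0.0003,0,0,0,0],[0.004,0.0006,0,0,0,0],[0.006,0.0008,0,0,0,0],[0.008,0.0011,0,0,0,0],[0.01,0.0014,0,0,0,0],[0.012,0.0017,0,0,0,0]],
  ],
)

```text
time_s: 7.35
tool_pos: [0.5501, -0.1206, 0.1736]
tool_rot: [-3.134, -0.217, 0.0]
force: [-2.7, -1.7, -2.4]
opening: 0.0858
grip_force: 1.3
```

Emit:
servo_tool(
  motion=[
    [[0.002,0.0003,0,0,0,0],[0.004,0.0006,0,0,0,0],[0.006,0.0008,0,0,0,0],[0.008,0.0011,0,0,0,0],[0.01,0.0014,0,0,0,0],[0.012,0.0017,0,0,0,0]],
  ],
)

```text
time_s: 7.95
tool_pos: [0.5621, -0.1189, 0.1737]
tool_rot: [-3.134, -0.217, 0.0]
force: [-2.2, -0.8, -1.7]
opening: 0.0853
grip_force: 1.3
```

```bash
python3 st.py; python3 - <<'E'
from h import *
im=grab('side'); cv2.imwrite('pics/side2.png',cv2.resize(im['color'][150:230,215:335,::-1],None,fx=6.5,fy=6.5,interpolation=cv2.INTER_CUBIC))
E
```

```text
t 7.95 p [ 0.5621 -0.1189  0.1737] rest [-38.7  -6.9] ydir -82.0834143981698 z [-0.  0. -1.] F [-2.2 -0.8 -1.7] open 0.08528445220451236 q [-0.45  0.51  0.72  1.9  -0.43  0.89 -0.95]
```

View pics/side2.png

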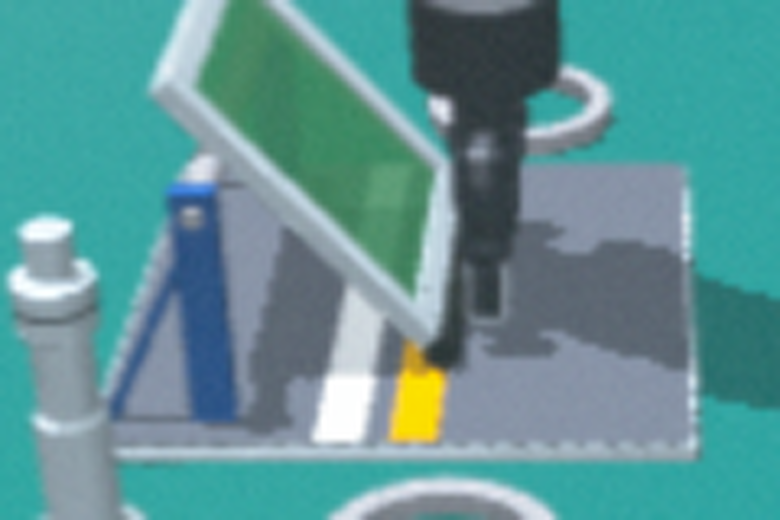

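```bash
python3 - <<'E'
from geo import *
im=load('side')
from geo import R
for x,y,z in((443,350,.02),(447,366,.01),(465,340,.02),(410,405,.01),(397,405,.01),(442,405,.01),(403,370,.01),(448,375,.01)):
    u,v=215+(x+.5)/6.5-.5,150+(y+.5)/6.5-.5
    print((x,y),R(world(im,u,v,z)))
im=grab('top')
m=(im['color'].max(2)<60); m[:100]=0;m[215:]=0;m[:,:330]=0;m[:,450:]=0
q=np.array([R(world(im,u,v,.012)) for v,u in np.argwhere(m)])
for a in range(-105,100,15):
    k=q[(q[:,1]>a)&(q[:,1]<a+15)&(q[:,0]<10)]
    if len(k): print(a,len(k),k.mean(0),k.min(0),k.max(0))
E
```

```text
(443, 350) [-18.8  78.7]
(447, 366) [-20.3  77.2]
(465, 340) [-29.   68.9]
(410, 405) [ -4.9 113.7]
(397, 405) [  1.3 113.7]
(442, 405) [-20.3 113.6]
(403, 370) [ 1.1 81.1]
(448, 375) [-21.4  85.8]
-30 6 [  6.03333333 -18.85      ] [  0.6 -21.3] [  9.7 -17.1]
-15 45 [-13.23333333  -7.00444444] [-34.1 -14.5] [ 7.5 -0.1]
0 56 [-34.6125       7.53571429] [-59.4   0.4] [-14.9  14.4]
15 26 [-50.31153846  21.39615385] [-84.5  15.2] [-34.3  28.8]
30 18 [-58.29444444  37.56666667] [-112.6   30.9] [-37.   44.3]
45 41 [-45.80731707  51.90487805] [-135.1   45.4] [-20.4  59.5]
60 19 [-84.12105263  68.53684211] [-157.1   62. ] [-20.6  74.6]
75 4 [-21.5  78.6] [-23.2  76.9] [-19.8  80.3]
```

The foot sits at about (443,350) and the strip spans about 403-448 in that row. That leaves roughly 10 mm, in agreement with the contact reckoning.

Emit:
servo_tool(
  motion=[
    [[0.002,0.0003,0,0,0,0],[0.004,0.0006,0,0,0,0],[0.006,0.0008,0,0,0,0],[0.008,0.0011,0,0,0,0],[0.01,0.0014,0,0,0,0],[0.0102,0.0014,0,0,0,0],[0.0102,0.0014,0,0,0,0]],
  ],
)

```text
time_s: 8.75
tool_pos: [0.5724, -0.1175, 0.1738]
tool_rot: [3.134, 0.217, 0.001]
force: [-2.5, -0.6, -1.2]
opening: 0.0853
grip_force: 0.8
```

Emit:
servo_tool(
  motion=[
    [[-0.004,-0.0006,0,0,0,0],[-0.02,-0.0028,0,0,0,0],[-0.045,-0.006,0,0,0,0],[-0.06,-0.0083,0.02,0,0,0],[-0.07,-0.01,0.06,0,0,0],[-0.08,-0.011,0.11,0,0,0],[-0.08,-0.011,0.16,0,0,0],[-0.08,-0.011,0.2,0,0,0]],
  ],
)

```text
time_s: 9.55
tool_pos: [0.4918, -0.1294, 0.3766]
tool_rot: [-3.133, -0.215, -0.005]
force: [1.5, 0.5, -0.3]
opening: 0.0855
grip_force: 0.0
```

Emit:
servo_tool(
  motion=[
    [[0.01,0.04,0.01,0,0,0],[0.02,0.08,0.02,0,0,0],[0.03,0.12,0.03,0,0,0],[0.03,0.16,0.03,0,0,0],[0.02,0.2,0.03,0,0,0],[0.01,0.24,0.03,0,0,0],[0.0,0.28,0.03,0,0,0],[0.0,0.28,0.03,0,0,0]],
  ],
)

```text
time_s: 10.35
tool_pos: [0.4905, 0.1573, 0.4038]
tool_rot: [-3.131, -0.23, -0.0]
force: [0.4, -0.2, -0.5]
opening: 0.0852
grip_force: 0.0
```

```bash
python3 st.py; python3 - <<'E'
from h import *
a=grab('side')['color'][150:230,215:335,::-1]; cv2.imwrite('pics/side3.png',cv2.resize(a,None,fx=6.5,fy=6.5,interpolation=cv2.INTER_CUBIC))
b=grab('top')['color'][90:225,280:500,::-1]; cv2.imwrite('pics/top3.png',cv2.resize(b,None,fx=3.6,fy=3.6,interpolation=cv2.INTER_CUBIC))
E
```

```text
t 10.35 p [0.4905 0.1573 0.4038] rest [-70.9 276.5] ydir -81.61371660634916 z [ 0.     0.002 -1.   ] F [ 0.4 -0.2 -0.5] open 0.08515976657554916 q [-1.02  0.05  0.65  1.82 -0.03  1.29 -1.78]
```

View pics/side3.png

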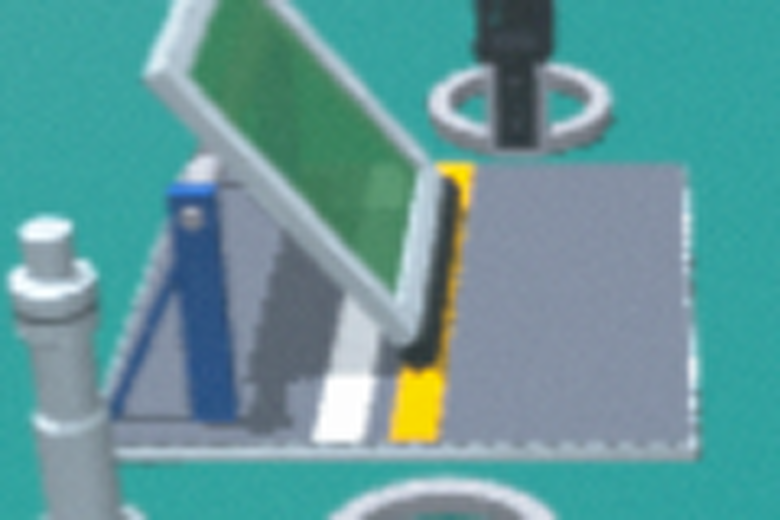

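View pics/top3.png

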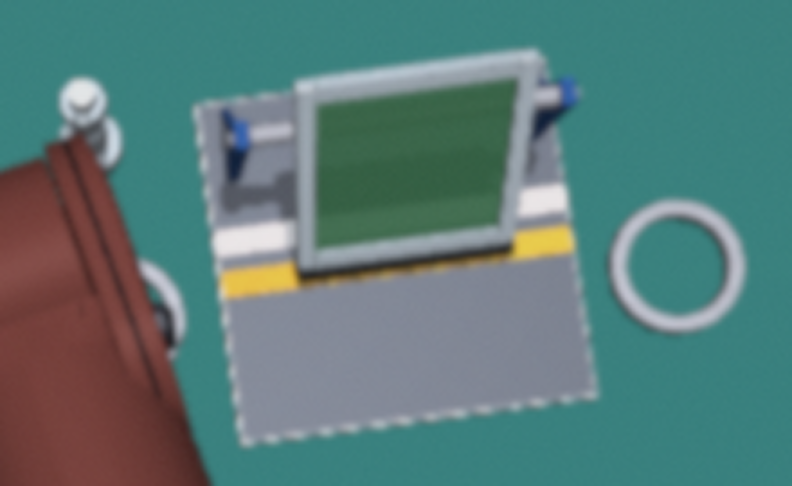

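In the side view the foot covers the yellow strip at about (430,270), with a thin sliver of yellow in front of it. In the top view its front edge runs from about (303,279) to (512,250). Nothing else has moved, and I'll measure the offset precisely.

```bash
python3 - <<'E'
import geo
from geo import *
def proj(im,p):
    T=np.linalg.inv(im['cam_to_world']); q=T[:3,:3]@p+T[:3,3]
    K=np.array([[im['fx'],0,im['cx']],[0,im['fy'],im['cy']],[0,0,1.]],float)
    return cv2.projectPoints(np.array([[q[0],-q[1],-q[2]]]),np.zeros(3),np.zeros(3),K,np.array(im['dist'],float))[0][0,0]
xs=np.arange(-45,25,.5)
for n in('top','side'):
    im=load(n); col=im['color'].astype(np.float32)
    def prof(y,z):
        uv=np.array([proj(im,np.r_[O+ex*x/1e3+ey*y/1e3,z]) for x in xs],np.float32)
        return cv2.remap(col,uv[None,:,0],uv[None,:,1],cv2.INTER_LINEAR)[0]
    for y in(125,115,100,-115,-130):
        c=prof(y,.01); yl=c[:,0]-c[:,2]
        k=xs[yl>yl.max()/2]; print(n,'strip y',y,k.min(),k.max(),yl.max())
    for y in range(-90,80,20):
        c=prof(y,.02); g=c.sum(1)/3; i=g.argmin()
        j=i
        mid=(g[i]+100)/2
        f=xs[:i][g[:i]>mid].max() if (g[:i]>mid).any() else None
        print(n,'foot y',y,'front',f,'dark',xs[i],g[i])
E
```

```text
top strip y 125 -21.0 0.0 159.0
top strip y 115 -21.0 0.0 158.9375
top strip y 100 -21.0 0.0 157.0
top strip y -115 -20.0 1.5 155.67383
top strip y -130 -20.0 1.5 155.9873
top foot y -90 front -16.0 dark -13.0 58.61198
top foot y -70 front -17.0 dark -13.5 49.916668
top foot y -50 front -17.5 dark -14.0 49.75
top foot y -30 front -17.0 dark -14.0 53.96875
top foot y -10 front -18.0 dark -14.5 53.291668
top foot y 10 front -17.0 dark -12.5 53.477215
top foot y 30 front -17.5 dark -13.0 50.450848
top foot y 50 front -17.5 dark -13.0 47.87337
top foot y 70 front -17.5 dark -13.5 44.85612
side strip y 125 -20.0 1.5 250.0
side strip y 115 -20.0 0.5 249.99414
side strip y 100 -19.5 1.0 251.0
side strip y -115 -19.0 -14.0 194.125
side strip y -130 -18.5 -9.0 247.4375
side foot y -90 front -13.5 dark -11.5 68.80664
side foot y -70 front -15.5 dark -12.5 67.54232
side foot y -50 front -16.0 dark -14.0 67.18099
side foot y -30 front -16.5 dark -12.5 64.55729
side foot y -10 front -16.0 dark -13.5 64.67676
side foot y 10 front -16.0 dark -12.0 62.875
side foot y 30 front -17.5 dark -13.5 59.910156
side foot y 50 front -16.5 dark -14.5 64.19662
side foot y 70 front -17.0 dark -13.0 57.168945
```

```bash
python3 - <<'E'
from geo import *
def proj(im,p):
    T=np.linalg.inv(im['cam_to_world']); q=T[:3,:3]@p+T[:3,3]
    K=np.array([[im['fx'],0,im['cx']],[0,im['fy'],im['cy']],[0,0,1.]],float)
    return cv2.projectPoints(np.array([[q[0],-q[1],-q[2]]]),np.zeros(3),np.zeros(3),K,np.array(im['dist'],float))[0][0,0]
xs=np.arange(-75,25,.5)
for n in('top','side'):
  im=load(n)
  for lab,col in(('init',cv2.imread('pics/%s0.png'%n)),('now',im['color'])):
    col=col.astype(np.float32)
    F=[];D=[];B=[]
    for y in range(-70,71,10):
        uv=np.array([proj(im,np.r_[O+ex*x/1e3+ey*y/1e3,.02]) for x in xs],np.float32)
        g=cv2.remap(col,uv[None,:,0],uv[None,:,1],cv2.INTER_LINEAR)[0].mean(1)
        i=g[:100].argmin() if lab=='init' else 60+g[60:150].argmin(); mid=(g[i]+120)/2
        F.append(xs[:i][g[:i]>mid].max()); D.append(xs[i]); B.append(xs[i:][g[i:]>mid].min())
    print(n,lab,'front',np.median(F),'dark',np.median(D),'back',np.median(B))
E
```

```text
top init front -59.5 dark -53.5 back -48.5
top now front -18.5 dark -13.5 back -9.0
side init front -58.5 dark -54.0 back -48.0
side now front -17.0 dark -13.0 back -8.0
```

The foot has moved 40 to 41 mm and sits within about 1 mm of the strip's centre, parallel to it. The pane is standing by itself with the arm clear, so I hand in.

```bash
python3 -c "
from workcell import ctrl
print(ctrl.job_done())"
```

```text
the job is handed in; nothing more can be done
None
```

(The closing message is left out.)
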